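Crease a fold groove on the hold-down bench

TASK

Crease the fold of the foam-board panel lying on the hold-down bench: push the bench's clamp slide all the way to its closed (left) stop, take the stylus out of its stand, set its ball tip in the V groove at the groove's left end as seen from the robot and draw it along the bottom of the groove to the right end, slowly (about 4 cm a second) and with light pressure, without lifting it out on the way. Then stand the stylus back in its stand and let go of it, and only after that slide the clamp all the way back to its open (right) stop. The panel and the other things on the table must stay where they are.

Things in the scene. Friction and masses are not known exactly. Their poses are not given: they have to be found in the camera images.
- clamp_slide (a joint): Travel of the clamp slide: 0 m at the open stop, 0.060 m at the closed stop; starts in the first 10 mm. Grows as the grip moves along the bench's +y (to the robot's left). Its wedge slots lower the hold-down bar by 2.4 mm in all: its springy rubber strip meets the panel at about 0.030 m and bears on it with 18 N at the closed stop. Takes 4 to 6 N and stays where it is left.
- clamp_grip (a point): Centre of the black upright grip block of the clamp slide, which runs along the rail at the back of the bench: 22 mm (bench x) by 34 mm (bench y) by 50 mm tall, vertical faces; this point is half-way up, 69 mm above the table and 29 mm above the rail. Under it a 34 x 58 mm foot plate, 4 mm thick, lies on the 35 mm wide rail. Axes as the bench's.
- bench: Hold-down bench, fixed: plywood base 300 (x) by 360 (y) by 15 mm, origin under its centre, +x away from the robot, +y left, turned up to 0.2 rad. Aluminium rail along y at x = 85 mm, top 40 mm above the table. Hold-down bar along y at x = 20 mm, top 42 to 44 mm; its guide cheeks (y = +-147 mm) rise to 51 mm. Tape roll and brass weight on the front left and right corners, up to 45 mm high.
- bar: The aluminium hold-down bar, 30 x 308 x 18 mm with its rubber strip below; origin at the centre of its underside. Driven by the clamp slide only.
- panel: Loose foam-board panel, brown faces, 170 (x) by 210 (y) by 10 mm, about 60 g, lying under the bar; origin under its centre, axes nearly the bench's. A V groove (45 degree walls, 17 mm wide, 8.5 mm deep) runs along y at x = -10 mm over the full 210 mm. In it the stylus ball rests on both walls with its lowest point 1.7 mm above the apex: that is the bottom for it. The walls centre the ball.
- groove_left (a point): Point on the apex line (the lowest line) of the groove, 15 mm in from the panel's left (+y) edge, 16.5 mm above the table; axes as the panel's.
- groove_right (a point): Point on the apex line of the groove, 15 mm in from the panel's right (-y) edge, 180 mm from groove_left; axes as the panel's.
- stylus: Creasing stylus, round, 156 mm long, about 60 g. From the tip: steel ball 8 mm in diameter, steel shank 6 mm in diameter to 48 mm, cone to 66 mm, straight wooden handle 18 mm in diameter to 150 mm. Origin at the ball's lowest point, z along the stylus to the handle end. It stands tip down in its stand, leaning up to 0.1 rad.
- stylus_tip (a point): Lowest point of the stylus's ball tip; z along the stylus to the handle end.
- stylus_grip (a point): Point on the stylus's axis half-way up the wooden handle, 108 mm from the tip: hold it here; z along the stylus.
- stand_mouth (a point): Centre of the mouth of the stylus stand: a slim aluminium funnel 75 mm high on a round steel foot 80 mm across, fixed; z up. 31 mm wide outside and 23 mm inside at the mouth, narrowing to 13 mm at its floor 65 mm below, on which the ball stands. Stand, spray can and jar are shuffled among three places, one left and two right of the bench.
- spray_can: Bystander: aluminium spray can, 64 mm in diameter, 150 mm tall.
- jar: Bystander: glass jar with steel lid, 72 mm in diameter, 100 mm tall.
- mug: Bystander: white mug, 92 mm tall.
- tumbler: Bystander: drinking glass, 88 mm tall.
- card_tray: Bystander: white card tray 100 x 130 x 35 mm.
- tape: Bystander: roll of tape lying on the bench's front left corner, 60 mm in diameter, 24 mm high.
- weight: Bystander: brass block 60 x 40 x 30 mm on the bench's front right corner.
Mind the look-alikes: they are no part of the job. What is shaped like the part that bears stand_mouth but pink or yellow is not meant.

How it is judged:
By the outcome, as a careful person would: the job done as asked, in the order asked, and still so for the second after the job is handed in, with the robot touching nothing.
It also fails if it takes over 72 s, if anything falls off the work surface, if the arm or the gripper's body presses on something with over 40 N, if the wrist force passes 120 N, or if a joint passes its speed limit or range.

ROBOT

A 6-joint arm with a two-finger parallel gripper is mounted at the origin on the work surface. World frame = base frame: x ahead of the robot, y to its left, z up, the work surface at z = 0. Lengths are in mm, angles in rad, forces in N, time in s.
With the tool pointing down it reaches from about 400 to 925 mm from the base axis. Payload 12.5 kg.
Tool frame: the origin (TCP) lies where the fingers leave the gripper's body, on its centre line; the fingertips stand 78 mm ahead of it and the grasp point (between the pads) lies 59 mm ahead of it (env.nose_length is the distance from the TCP to the fingertips, in mm); z points along the fingers, y is the line along which they close (so a half turn about z gives the same grasp; the last joint's range is limited). The gripper opens to 95 mm and grips with 3 to 60 N. Pads are 20 mm wide; open, the fingers measure 119 mm over their backs; the gripper's body (75 mm by 180 mm) begins 59 mm behind the grasp point.
Start: joints at [-1.394, 0.491, 1.559, -0, 1.092, -0.106], TCP at [174.425, -600.178, 292.261] pointing down, gripper open.
Joint ranges: [-3.1, 3.1], [-0.84, 2.19], [0.05, 2.79], [-1.13, 4.28], [0.06, 2.93], [-2.69, 2.69]. Speed limits (rad/s): [2.22, 2.22, 2.79, 3.14, 3.14, 3.14].

INTERFACE

Orientations are given as [roll, pitch, yaw] about the fixed x, y, z axes, in that order (R = Rz(yaw) Ry(pitch) Rx(roll)).
In Python, from cell import env gives the robot as it stands. The module is installed in compiled form; this text tells all that it offers.
- The arm moves only by the tool send_rows, never from a script. Its argument "series" is text: rows parted by semicolons, each of 6 numbers parted by spaces: the shift along the tool's x, y, z as a fraction of full scale, then the turn, a rotation vector about the tool's x, y, z as a fraction of full scale. A call has 1 to 5 rows; each row shifts and turns the commanded pose from where the row before left it, along the tool's axes as they then stand; what a row does not reach is not made up. Full scale, the value 1, is 60 mm for a shift and 10 degrees for a turn. A row lasts 1/8 s, in which the tool goes at most 62.5 mm and 10.7 degrees, less where a joint would pass 70% of its speed; a pose out of reach is approached as far as the arm can. A call with a number of a shift or a turn outside -1 to 1 is refused whole. A call with a gripper value outside its range is refused whole. "fingers" is the opening, from 0 (shut) to 1 (fully open), set as the call begins (left out, the last holds). The fingers move at their own pace and stop on an object; the grip force is fixed at half the most. Time passes only in rows, so rows that do not move let the fingers close. It gives the time, the measured TCP pose, the force, the opening and the grip force at its end, in the units of the state.
- env.state(): the state, without advancing time (a new reading comes with each control period).
- env.read_camera(name): name is "scene" or "top" or "wrist"; returns a dict with "color" (420x560x3 uint8, red, green, blue), "z_map" (420x560 float32, mm along the optical axis (not along the pixel's ray), 0 where there is no reading), "fovy" (degrees; the focal length in pixels is half the picture's height over the tangent of half this angle, whatever the lens; pixels are square), "cx", "cy" (the principal point, pixels), "distortion" ([k1, k2, p1, p2, k3] as OpenCV has them; the pictures are not rectified), "R" (3x3) and "t" (3): a world point X has camera coordinates R X + t. Camera axes: x right, y down, z forward; pixel columns grow to the right and rows downward; lengths in mm; the calibration is good to about 2 mm. A picture is of the moment at which its call begins.
- env.job_done(): hands the job in; it is judged then, once.
The state is a dict: "t": time; "joints": joint angles; "qvel": joint speeds; "tau": joint torques, N m; "eef_pos": TCP position; "tcp_rot": TCP orientation; "ft_force": force on the tool from outside, world axes, zero at the start; "moment": the same for the moment, N m; "opening": opening from 0.0 (shut) to 1.0 (fully open); "grip_force": force on a finger pad.
Only numpy, scipy, OpenCV 4.12 (cv2) and the standard library are available. Lean on these libraries where they do the work, as an engineer would, in place of code of your own. Each camera call takes 0.05 s, during which the arm holds its last target. There are 200 camera calls.

## Working session

There is one attempt and no reset: what is moved stays moved. The work goes in short steps, Python scripts to look and compute and a tool call to move; the robot and the scene stay as the last step left them, time stands still between calls to the robot, and variables do not carry over. Pictures are saved under pics/ and viewed, at most 10 in all, crops included, and the job is handed in when it is done.

Besides the shell and the picture viewer there is one more tool, called in YAML: its name, and indented under it one key for each argument. send_rows: Moves the arm, as the interface text tells. Shift numbers are shares of 60 mm and turn numbers shares of 10 degrees, none past 1 either way. Its arguments: {"type":"object","properties":{"series":{"type":"string"},"fingers":{"type":"number"}},"required":["series"]}

```bash
ls; mkdir -p pics; cat > h.py <<'E'
import numpy as np, cv2
from cell import env
from scipy.spatial.transform import Rotation as Ro
def cam(n):
    c=env.read_camera(n); h,w=c["color"].shape[:2]
    f=h/2/np.tan(np.radians(c["fovy"])/2)
    c["K"]=np.array([[f,0,c["cx"]],[0,f,c["cy"]],[0,0,1.]]); c["D"]=np.array(c["distortion"],float)
    c["R"]=np.array(c["R"]);c["t"]=np.array(c["t"]);return c
def save(c,n): cv2.imwrite("pics/"+n,c["color"][:,:,::-1])
def ray(c,uv):
    p=cv2.undistortPoints(np.array(uv,float).reshape(-1,1,2),c["K"],c["D"]).reshape(-1,2)
    d=np.c_[p,np.ones(len(p))]; return -c["R"].T@c["t"], d@c["R"]
def onplane(c,uv,z):
    o,d=ray(c,uv); return o+d*((z-o[2])/d[:,2])[:,None]
def pts(c,uv):
    uv=np.array(uv).reshape(-1,2); o,d=ray(c,uv); z=c["z_map"][uv[:,1].astype(int),uv[:,0].astype(int)]
    return o+d*z[:,None]
def proj(c,X):
    return cv2.projectPoints(np.array(X,float).reshape(-1,1,3),cv2.Rodrigues(c["R"])[0],c["t"],c["K"],c["D"])[0].reshape(-1,2)
E
python3 - <<'E'
from h import *
import pickle
s=env.state();print(s)
for n in("top","scene"):
    c=cam(n);save(c,n+"0.png");pickle.dump(c,open(n+"0.pkl","wb"));print(n,-c["R"].T@c["t"],c["fovy"])
E
```

```text
pics
{'t': 0.0, 'joints': array([-1.39360677e+00,  4.91574750e-01,  1.55946051e+00, -7.49736775e-06,
        1.09168197e+00, -1.05610536e-01]), 'qvel': array([-2.46301742e-03, -8.00609143e-04, -6.64305538e-05, -1.09868693e-03,
        9.14578623e-04,  8.39936737e-04]), 'tau': array([ 2.17834553e-03, -6.12638283e+01, -2.58178908e+01,  6.93047815e-02,
        4.82777855e-02, -1.26368022e-04]), 'eef_pos': array([ 174.3897891 , -600.01335264,  291.64844869]), 'tcp_rot': array([-3.14047364e+00, -1.11934225e-04,  2.82803490e-01]), 'ft_force': array([-0.11934842, -0.20890314,  0.02279579]), 'moment': array([ 0.01947336, -0.01559644, -0.03854791]), 'grip_force': 0.0, 'opening': 0.9979825774268838}
top [ 352.69473204   71.08534822 1275.6893203 ] 54.021163066595875
scene [ 948.94714519 -673.18170403  651.10175049] 53.74966442588503
```

View pics/top0.png

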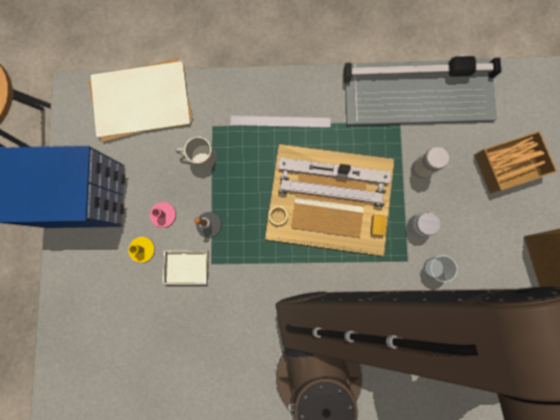

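View pics/scene0.png

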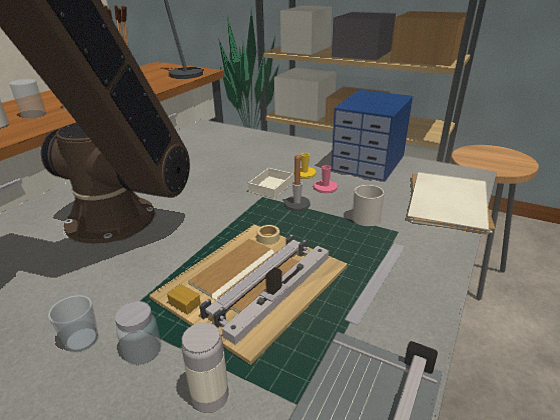

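The top view shows the bench (266–395, 146–254), the grip block at about (344,169), the bar at row ~190, and the grey stand with the stylus at (207,224). Tray, mug and the pink and yellow decoys are nearby. The scene view agrees, with the stylus upright at (297,180).

```bash
python3 - <<'E'
from h import *
import pickle
c=pickle.load(open("top0.pkl","rb"))
im=c["color"][130:270,180:410]
cv2.imwrite("pics/crop.png",cv2.resize(im,None,fx=3.4,fy=3.4,interpolation=cv2.INTER_CUBIC)[:,:,::-1])
hsv=cv2.cvtColor(c["color"],cv2.COLOR_RGB2HSV)
# bench outline: not green mat, inside mat
m=((hsv[...,0]>40)&(hsv[...,0]<95)&(hsv[...,1]>70)).astype(np.uint8)
r=np.zeros_like(m); r[140:262,225:402]=1
b=((m==0)&(r==1)).astype(np.uint8); b=cv2.morphologyEx(b,cv2.MORPH_OPEN,np.ones((7,7)))
cs=max(cv2.findContours(b,0,2)[0],key=cv2.contourArea)
q=cv2.approxPolyDP(cs,8,True).reshape(-1,2);print(q)
w=onplane(c,q.astype(float),15);print(w.round(1)); print(np.linalg.norm(np.roll(w,-1,0)-w,axis=1))
rc=cv2.minAreaRect(onplane(c,cs.reshape(-1,2).astype(float),15)[:,:2].astype(np.float32));print(rc)
for n,u in dict(grip=(344,169),stand=(207,224),groL=(296,202),groR=(362,209)).items():
    print(n,pts(c,[u]).round(1))
E
```

```text
[[278 143]
 [264 240]
 [385 256]
 [394 158]]
[[ 704.4  107.6   15. ]
 [ 401.1  154.9   15. ]
 [ 347.6 -208.5   15. ]
 [ 647.6 -250.9   15. ]]
[306.9970762  367.34124427 303.05698972 362.95772071]
((522.3287353515625, -52.14958190917969), (379.9772644042969, 332.2276611328125), 81.55374908447266)
grip [[601.3 -86.3  87.3]]
stand [[451.4 325.9  36.2]]
groL [[515.5  55.   20.2]]
groR [[ 489.7 -144.6   23.6]]
```

View pics/crop.png

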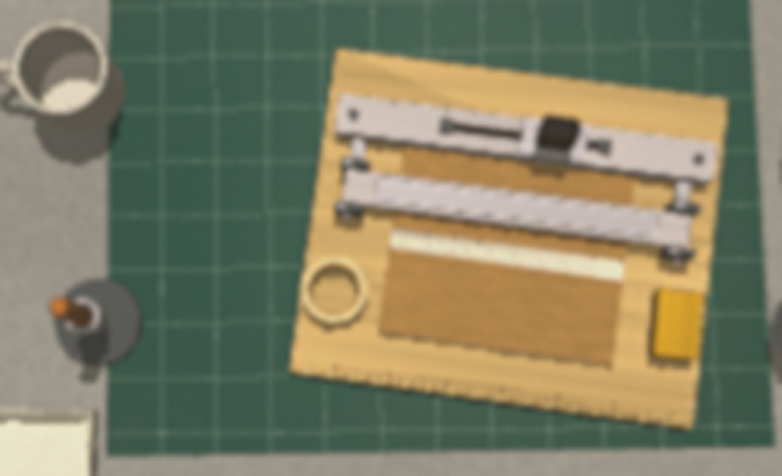

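The crop confirms it: the cream groove strip runs from about (390,240) to (622,268) in crop pixels, the grip is at (558,133), and the stylus leans left. The bench fits a centre of about (525,-49) and a yaw of about -0.155. I'll move above the grip with the fingers' line along the bench y.

send_rows:
  series: "0 0 0 0 0 0.837; 0 0 0 0 0 0.837; 0 0 0 0 0 0.837; 0.385 -0.638 0 0 0 0; 0.385 -0.638 0 0 0 0"
  fingers: 1

```text
t: 0.72
eef_pos: [232.2, -530.9, 291.7]
tcp_rot: [-3.141, 0.0, -0.157]
ft_force: [0.3, -0.2, -0.5]
opening: 0.999
grip_force: 0.0
```

send_rows:
  series: "0.385 -0.638 0 0 0 0; 0.385 -0.638 0 0 0 0; 0.385 -0.638 0 0 0 0; 0.385 -0.638 0 0 0 0; 0.385 -0.638 0 0 0 0"

```text
t: 1.35
eef_pos: [376.4, -359.2, 292.1]
tcp_rot: [-3.141, 0.0, -0.156]
ft_force: [0.5, -0.4, 0.7]
opening: 0.997
grip_force: 0.0
```

send_rows:
  series: "0.385 -0.638 0 0 0 0; 0.385 -0.638 0 0 0 0; 0.385 -0.638 0 0 0 0; 0.385 -0.638 0 0 0 0; 0.385 -0.638 0 0 0 0"

```text
t: 1.98
eef_pos: [520.2, -188.0, 292.1]
tcp_rot: [-3.142, 0.0, -0.155]
ft_force: [0.4, -0.1, 0.5]
opening: 0.999
grip_force: 0.0
```

send_rows:
  series: "0.385 -0.638 0 0 0 0; 0.385 -0.638 0 0 0 0; 0.385 -0.638 0 0 0 0; 0 0 0 0 0 0"

```text
t: 2.48
eef_pos: [606.7, -84.3, 291.5]
tcp_rot: [-3.141, 0.001, -0.152]
ft_force: [-1.0, -0.0, 0.1]
opening: 1.002
grip_force: 0.0
```

```bash
python3 - <<'E'
from h import *
import pickle
s=env.state();print(s["eef_pos"],s["tcp_rot"],s["joints"])
c=cam("wrist");save(c,"w1.png");pickle.dump(c,open("w1.pkl","wb"));print(-c["R"].T@c["t"],c["R"],c["fovy"])
E
```

```text
[606.74294964 -84.34736012 291.51082243] [-3.14138139e+00  6.23710857e-04 -1.52386161e-01] [-2.45966621e-01  4.74018921e-01  1.59136294e+00  1.72697827e-04
  1.07685152e+00  1.47713401e+00]
[689.3287409  -97.96016478 383.70834659] [[-1.51536730e-01 -9.88451624e-01  7.66189971e-05]
 [-9.44757035e-01  1.44860827e-01  2.94022935e-01]
 [-2.90638547e-01  4.44828879e-02 -9.55798361e-01]] 70.99121922027774
```

View pics/w1.png

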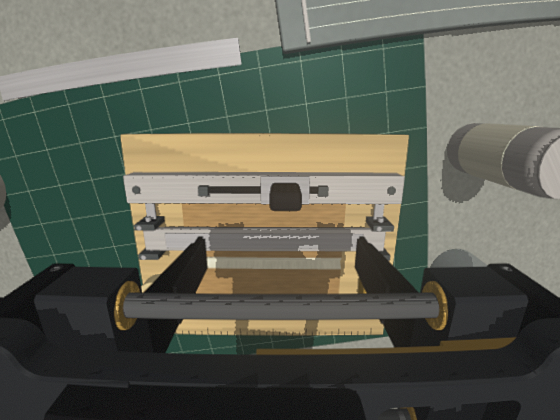

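The wrist view shows the grip at (285,195), the rail at row 187, the bar at row 238 and the cream groove at row 263 from column 215 to 343, all square to the gripper.

```bash
python3 - <<'E'
from h import *
import pickle
c=pickle.load(open("w1.pkl","rb"))
def cloud(c,x0,x1,y0,y1):
    v,u=np.mgrid[y0:y1,x0:x1]; uv=np.c_[u.ravel(),v.ravel()]
    return pts(c,uv),uv
# rail/bench edge yaw : back edge of base pixels row 134
hsv=cv2.cvtColor(c["color"],cv2.COLOR_RGB2HSV)
P,uv=cloud(c,225,345,165,230)
k=(P[:,2]>86)&(P[:,2]<100); print("grip top",k.sum(),P[k].mean(0),P[k].min(0),P[k].max(0))
g=P[k]; print(cv2.minAreaRect(g[:,:2].astype(np.float32)), np.percentile(g[:,2],[5,50,95]))
P,uv=cloud(c,120,400,165,210);k=(abs(P[:,2]-40)<3); r=cv2.minAreaRect(P[k][:,:2].astype(np.float32));print("rail",r)
# cream strip
cr=c["color"].astype(int)
P,uv=cloud(c,200,360,250,275)
col=cr[uv[:,1],uv[:,0]];  k=(col[:,2]>120)&(col[:,0]-col[:,2]<70)
for x in range(205,355,6):
    q=k&(uv[:,0]==x)
    if q.any(): print(x,uv[q][:,1].min(),uv[q][:,1].max(),P[q][[0,-1]].round(1).tolist())
E
```

```text
grip top 657 [606.89589308 -89.92206501  92.64948382] [ 593.76432031 -107.09015069   86.00005226] [617.8624198  -72.2670165   95.49857807]
((606.4660034179688, -89.87306213378906), (33.4722785949707, 21.526716232299805), 81.2555923461914) [88.77276702 93.16826718 94.68780804]
rail ((609.518798828125, -62.583404541015625), (337.415283203125, 36.06202697753906), 81.02023315429688)
211 257 267 [[523.3, 23.1, 24.0], [508.0, 26.8, 23.2]]
217 259 261 [[516.4, 17.5, 18.0], [512.5, 18.8, 16.1]]
223 259 261 [[515.6, 9.0, 19.0], [511.9, 10.1, 17.6]]
241 260 261 [[509.4, -14.8, 16.9], [508.4, -14.7, 17.8]]
259 260 267 [[505.8, -39.5, 17.1], [499.0, -38.9, 24.6]]
265 260 260 [[503.5, -47.5, 15.0], [503.5, -47.5, 15.0]]
283 260 260 [[500.5, -72.3, 16.6], [500.5, -72.3, 16.6]]
295 261 267 [[496.3, -88.5, 16.3], [490.3, -87.4, 22.3]]
301 250 250 [[523.7, -98.9, 41.2], [523.7, -98.9, 41.2]]
307 250 259 [[523.3, -106.4, 42.7], [499.0, -105.3, 20.5]]
313 250 259 [[522.2, -114.0, 42.8], [498.0, -113.4, 20.9]]
319 258 258 [[499.2, -121.6, 22.7], [499.2, -121.6, 22.7]]
325 259 267 [[495.5, -129.7, 21.1], [484.5, -128.2, 23.3]]
331 259 267 [[494.2, -137.8, 21.0], [483.8, -136.3, 24.3]]
337 259 267 [[492.8, -146.0, 20.8], [482.9, -144.3, 24.9]]
```

Grip (606.5,-90) lies on the rail line, and the top height and size match. Descending to straddle and hold it.

send_rows:
  series: "0.01 0.095 0.6 0 0 0; 0 0 0.6 0 0 0; 0 0 0.6 0 0 0; 0 0 0.5 0 0 0; 0 0 0.38 0 0 0"
  fingers: 0.8

```text
t: 3.15
eef_pos: [604.4, -93.3, 130.1]
tcp_rot: [3.142, 0.001, -0.157]
ft_force: [0.7, -0.1, 0.0]
opening: 0.8
grip_force: 0.0
```

send_rows:
  series: "0 0 0 0 0 0; 0 0 0 0 0 0; 0 0 0 0 0 0; 0 0 0 0 0 0; 0 0 0 0 0 0"
  fingers: 0

```text
t: 3.78
eef_pos: [605.6, -92.0, 132.1]
tcp_rot: [-3.141, -0.001, -0.155]
ft_force: [-0.6, 3.5, 5.7]
opening: 0.353
grip_force: 30.0
```

send_rows:
  series: "0 -0.1 0 0 0 0; 0 -0.15 0 0 0 0; 0 -0.15 0 0 0 0; 0 -0.15 0 0 0 0; 0 -0.15 0 0 0 0"

```text
t: 4.4
eef_pos: [612.0, -51.1, 132.1]
tcp_rot: [3.141, -0.001, -0.155]
ft_force: [-1.7, -4.7, 6.3]
opening: 0.357
grip_force: 30.0
```

send_rows:
  series: "0 -0.07 0 0 0 0; 0 -0.05 0 0 0 0; 0 -0.03 0 0 0 0"

```text
t: 4.78
eef_pos: [613.4, -42.2, 132.1]
tcp_rot: [3.141, -0.001, -0.155]
ft_force: [-1.3, -4.5, 5.9]
opening: 0.357
grip_force: 30.0
```

send_rows:
  series: "0 -0.03 0 0 0 0; 0 -0.03 0 0 0 0; 0 -0.025 0 0 0 0; 0 0 0 0 0 0"

```text
t: 5.28
eef_pos: [614.2, -37.2, 132.1]
tcp_rot: [3.141, -0.001, -0.155]
ft_force: [-2.4, -2.9, 5.5]
opening: 0.353
grip_force: 30.0
```

send_rows:
  series: "0 -0.025 0 0 0 0; 0 -0.02 0 0 0 0; 0 -0.015 0 0 0 0; 0 0 0 0 0 0"

```text
t: 5.78
eef_pos: [614.7, -33.7, 132.1]
tcp_rot: [3.141, -0.001, -0.155]
ft_force: [-3.0, -3.2, 6.5]
opening: 0.354
grip_force: 30.0
```

send_rows:
  series: "0 -0.02 0 0 0 0; 0 -0.015 0 0 0 0; 0 0 0 0 0 0"

```text
t: 6.15
eef_pos: [614.8, -33.2, 132.1]
tcp_rot: [3.139, -0.001, -0.155]
ft_force: [-3.9, -16.2, 5.3]
opening: 0.355
grip_force: 30.0
```

The slide stalled at 58–59 mm of travel with the force rising, so it is at the closed stop. Releasing, rising and moving back for a look at the groove.

send_rows:
  series: "0 0 0 0 0 0; 0 0 0 0 0 0; 0 0 -0.3 0 0 0; 0 0 -0.7 0 0 0; 0 0 -0.8 0 0 0"
  fingers: 0.8

```text
t: 6.78
eef_pos: [614.8, -30.9, 241.3]
tcp_rot: [3.142, 0.0, -0.155]
ft_force: [0.5, 0.7, 1.0]
opening: 0.788
grip_force: 0.0
```

send_rows:
  series: "-0.4 0.1 -0.8 0 0 0; -0.5 0.1 -0.2 0 0 0; -0.4 0.1 0 0 0 0; 0 0 0 0 0 0; 0 0 0 0 0 0"

```text
t: 7.4
eef_pos: [535.8, -36.9, 300.1]
tcp_rot: [3.142, -0.001, -0.155]
ft_force: [-0.1, -0.6, 0.9]
opening: 0.801
grip_force: 0.0
```

```bash
python3 - <<'E'
from h import *
import pickle
s=env.state();print(s["eef_pos"],s["tcp_rot"])
c=cam("wrist");save(c,"w2.png");pickle.dump(c,open("w2.pkl","wb"))
c2=cam("top");save(c2,"top2.png");pickle.dump(c2,open("top2.pkl","wb"))
v,u=np.mgrid[0:420:1,0:560:1];uv=np.c_[u.ravel(),v.ravel()];P=pts(c,uv)
th=-.155;B=(P[:,:2]-[525.5,-49.5])@np.array([[np.cos(th),-np.sin(th)],[np.sin(th),np.cos(th)]])
k=(P[:,2]>86)&(P[:,2]<98)&(abs(B[:,0]-85)<20);print("grip bench",B[k].mean(0),k.sum())
# groove profile: lowest z per y bin in bench x -45..0
for y in range(-120,121,15):
    q=(abs(B[:,1]-y)<4)&(B[:,0]>-50)&(B[:,0]<0)&(P[:,2]>12)&(P[:,2]<35)
    b,z=B[q],P[q,2]
    if q.sum()<10: continue
    lo=z<21
    print(y,q.sum(),"groove x range",b[lo,0].min().round(1) if lo.any() else None,b[lo,0].max().round(1) if lo.any() else None, "mean",b[lo,0].mean().round(1) if lo.any() else None,"zmin",np.percentile(z,2).round(1),"zmed",np.median(z).round(1))
E
```

```text
[535.75957618 -36.86073686 300.06826162] [ 3.14153962e+00 -1.24822335e-03 -1.55397897e-01]
grip bench [85.96643067 11.421421  ] 779
-120 199 groove x range -49.2 -1.9 mean -25.4 zmin 13.3 zmed 14.8
-105 145 groove x range -40.1 -10.3 mean -23.7 zmin 14.1 zmed 24.2
-90 214 groove x range -25.5 -17.2 mean -21.7 zmin 16.8 zmed 24.4
-75 217 groove x range -26.8 -17.1 mean -22.3 zmin 16.9 zmed 24.3
-60 218 groove x range -26.8 -17.1 mean -21.9 zmin 16.5 zmed 24.5
-45 216 groove x range -25.7 -17.1 mean -21.8 zmin 16.7 zmed 24.4
-30 224 groove x range -26.9 -17.1 mean -21.7 zmin 16.4 zmed 24.3
-15 219 groove x range -26.9 -17.1 mean -21.7 zmin 16.7 zmed 24.3
0 216 groove x range -28.3 -17.1 mean -22.2 zmin 16.9 zmed 24.3
15 213 groove x range -26.8 -15.7 mean -21.7 zmin 16.7 zmed 24.5
30 219 groove x range -26.9 -15.7 mean -21.7 zmin 16.8 zmed 24.4
45 224 groove x range -26.7 -15.7 mean -21.6 zmin 16.9 zmed 24.4
60 221 groove x range -26.9 -15.8 mean -21.4 zmin 16.6 zmed 24.3
75 218 groove x range -25.9 -16.0 mean -21.5 zmin 16.7 zmed 24.4
90 221 groove x range -25.7 -17.0 mean -21.8 zmin 16.2 zmed 24.4
105 154 groove x range -48.6 -2.5 mean -22.4 zmin 13.6 zmed 23.7
120 201 groove x range -49.8 -1.9 mean -25.6 zmin 13.2 zmed 14.8
```

View pics/w2.png

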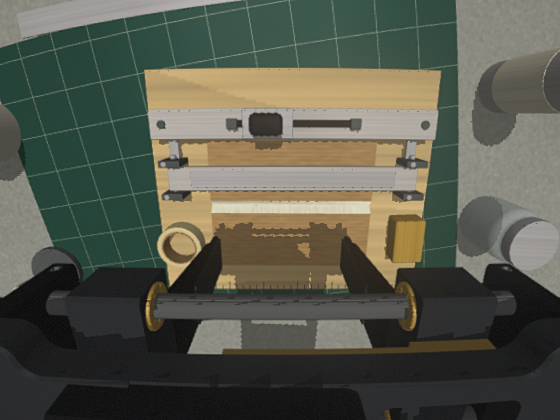

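Wrist view: grip now on the left at (265,124), groove at row 207 from column 211 to 370, bar down, tape at (181,243), weight at (405,238). The groove sits at bench x = -21.8 with its apex at z≈16.6, as it should. Next: the panel ends, a grip check and the stylus.

```bash
python3 - <<'E'
from h import *
import pickle
c=pickle.load(open("w2.pkl","rb"))
th=-.155;M=np.array([[np.cos(th),-np.sin(th)],[np.sin(th),np.cos(th)]])
def cl(c,x0,x1,y0,y1):
    v,u=np.mgrid[y0:y1,x0:x1];uv=np.c_[u.ravel(),v.ravel()];return pts(c,uv),uv
P,uv=cl(c,240,300,105,145);B=(P[:,:2]-[525.5,-49.5])@M
k=(P[:,2]>86)&(P[:,2]<98);print("grip",cv2.minAreaRect(B[k].astype(np.float32)))
P,uv=cl(c,195,390,190,225);B=(P[:,:2]-[525.5,-49.5])@M
k=(P[:,2]>22)&(P[:,2]<27)&(B[:,0]<-32)&(B[:,0]>-40);print("panel y",np.percentile(B[k,1],[0,1,50,99,100]))
k=(P[:,2]>22)&(P[:,2]<27)&(B[:,0]<-5)&(B[:,0]>-10);print("panel y",np.percentile(B[k,1],[0,1,50,99,100]) if k.any() else 0)
t=pickle.load(open("top2.pkl","rb"));s=pickle.load(open("scene0.pkl","rb"))
def org(c,x0,x1,y0,y1):
    hsv=cv2.cvtColor(c["color"],cv2.COLOR_RGB2HSV)[y0:y1,x0:x1]
    m=((hsv[...,0]<18)&(hsv[...,1]>90)&(hsv[...,2]>40)).astype(np.uint8)
    y,x=np.nonzero(m);return np.c_[x+x0,y+y0]
a=org(t,185,225,205,245);b=org(s,280,315,145,200)
print(len(a),a.min(0),a.max(0),len(b),b.min(0),b.max(0))
A=pts(t,a);print("top z",np.percentile(A[:,2],[5,50,95]))
for n,cc,q in(("top",t,a),("scene",s,b)):
    X=pts(cc,q)
    for lo,hi in((85,100),(100,115),(115,130),(130,145),(145,158),(158,175)):
        k=(X[:,2]>lo)&(X[:,2]<hi)
        if k.sum()>3: print(n,lo,k.sum(),X[k].mean(0).round(1))
# foot of stand: dark points z 0..8 
X,uv=cl(t,185,235,200,245)
k=(X[:,2]>4)&(X[:,2]<20);print("foot",k.sum(),cv2.minEnclosingCircle(X[k][:,:2].astype(np.float32)),np.median(X[k],0))
k=(X[:,2]>55)&(X[:,2]<85);print("mouth",k.sum(),X[k].mean(0))
E
```

```text
grip ((84.85269927978516, 28.76987075805664), (34.11432647705078, 21.504249572753906), 89.87084197998047)
panel y [-105.31470348 -103.06562278    0.71515005  103.84515416  105.59246088]
panel y [-104.57259065 -102.8438347     1.0119186   103.5260348   104.8983668 ]
59 [195 217] [205 224] 150 [295 155] [300 184]
top z [ 93.59408828 158.51205006 166.56231513]
top 85 5 [452.6 320.8  95.1]
top 100 4 [450.1 320.5 108. ]
top 115 6 [450.  320.8 121.4]
top 130 5 [449.8 321.  137. ]
top 145 7 [451.2 321.6 151.8]
top 158 29 [452.8 326.3 163.1]
scene 85 22 [455.4 319.4  92.5]
scene 100 22 [455.5 318.9 107.9]
scene 115 23 [455.5 318.8 122.3]
scene 130 23 [456.  318.1 137.6]
scene 145 20 [455.4 318.8 150.8]
scene 158 16 [454.7 320.  161.5]
foot 495 ((460.25799560546875, 321.0660400390625), 97.01837158203125) [449.7196615  318.06888377   9.02115885]
mouth 47 [451.00630401 324.10378716  71.20976597]
```

Grip bench y is +28.8 (about +30), the panel ends are at ±105, and the stylus is close to vertical near (452.5,326). Moving above it for a close look.

send_rows:
  series: "-0.256 -0.64 0 0 0 0; -0.256 -0.64 0 0 0 0; -0.256 -0.64 0 0 0 0; -0.256 -0.64 0 0 0 0; -0.256 -0.64 0 0 0 0"
  fingers: 0.6

```text
t: 8.12
eef_pos: [489.1, 166.2, 299.1]
tcp_rot: [3.141, 0.0, -0.155]
ft_force: [0.5, 0.8, 0.6]
opening: 0.598
grip_force: 0.0
```

send_rows:
  series: "-0.256 -0.64 0 0 0 0; -0.256 -0.64 0 0 0 0; -0.256 -0.64 0 0 0 0; -0.256 -0.64 0 0 0 0; 0 0 0 0 0 0"

```text
t: 8.75
eef_pos: [451.6, 328.3, 298.8]
tcp_rot: [3.141, 0.001, -0.152]
ft_force: [-0.2, 0.1, -1.2]
opening: 0.601
grip_force: 0.0
```

```bash
python3 - <<'E'
from h import *
import pickle
s=env.state();print(s["eef_pos"],s["tcp_rot"],s["joints"])
c=cam("wrist");save(c,"w3.png");pickle.dump(c,open("w3.pkl","wb"));print(-c["R"].T@c["t"])
E
```

```text
[451.61343006 328.29436856 298.78745121] [ 3.14129186e+00  6.01308616e-04 -1.52223793e-01] [5.10223541e-01 3.89552989e-01 1.71582318e+00 1.54108344e-04
 1.03687562e+00 2.23316510e+00]
[534.21378642 314.75221965 390.99455272]
```

View pics/w3.png

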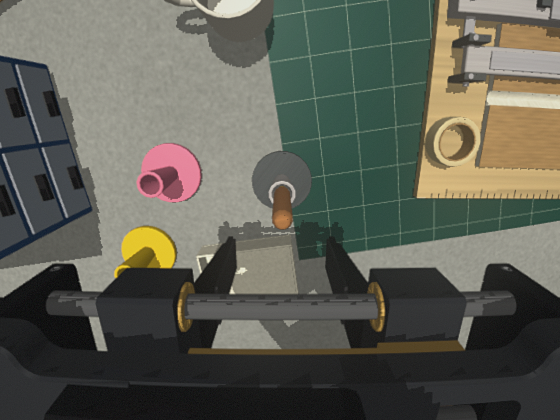

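The stylus handle runs from the mouth at about (282,193) to its cap at (282,222), between the fingers. The foot is at (282,182).

```bash
python3 - <<'E'
from h import *
import pickle
c=pickle.load(open("w3.pkl","rb"))
hsv=cv2.cvtColor(c["color"],cv2.COLOR_RGB2HSV)
m=np.zeros((420,560),bool);m[170:240,262:302]=1
m&=(hsv[...,0]<18)&(hsv[...,1]>90)&(hsv[...,2]>40)
y,x=np.nonzero(m);uv=np.c_[x,y];P=pts(c,uv)
for r in range(y.min(),y.max()+1,3):
    q=y==r;print(r,x[q].min(),x[q].max(),P[q].mean(0).round(1))
k=P[:,2]>161; cap=P[k];print("cap",k.sum(),cap.mean(0),cap.min(0),cap.max(0),cv2.minEnclosingCircle(cap[:,:2].astype(np.float32)))
v,u=np.mgrid[150:240,240:325];w=np.c_[u.ravel(),v.ravel()];X=pts(c,w)
g=~m[w[:,1],w[:,0]]&(X[:,2]>70)&(X[:,2]<80);print("mouth ring",g.sum(),X[g].mean(0),cv2.minEnclosingCircle(X[g][:,:2].astype(np.float32)))
f=(X[:,2]>3)&(X[:,2]<16);print("foot",f.sum(),np.percentile(X[f,2],[10,50,90]))
z0=np.median(X[f,2]);dk=(hsv[w[:,1],w[:,0],2]<110)&(hsv[w[:,1],w[:,0],1]<60)&(abs(X[:,2]-z0)<3);print(dk.sum(),cv2.minEnclosingCircle(X[dk][:,:2].astype(np.float32)))
E
```

```text
187 279 284 [460.9 324.9  78.2]
190 276 287 [466.3 324.3 113.9]
193 275 289 [459.6 324.6  99.7]
196 274 289 [459.6 325.2 111. ]
199 274 289 [459.8 325.2 122.5]
202 274 289 [459.9 325.2 133.3]
205 273 290 [459.6 325.3 141.7]
208 273 290 [459.7 325.3 150.6]
211 273 291 [459.2 325.  157.8]
214 273 291 [458.1 325.2 162.2]
217 272 291 [456.4 325.9 164.5]
220 273 292 [453.8 325.4 164.7]
223 273 290 [451.6 326.6 165.4]
226 275 288 [448.9 327.  165.1]
229 280 281 [445.6 328.3 163.1]
cap 275 [454.73283921 325.95286266 166.98296861] [445.30246599 314.75221965 161.0630006 ] [534.21378642 333.92353632 390.99455272] ((489.75811767578125, 321.35406494140625), 44.94329833984375)
mouth ring 203 [457.50821563 325.71630847  74.34211856] ((452.60870361328125, 326.2616271972656), 15.113247871398926)
foot 2150 [ 8.57956243  9.71271696 10.78911164]
2028 ((430.38140869140625, 334.30615234375), 63.18967819213867)
```

Mouth ring (452.6,326.3) with r=15.1 matches the stand. The stylus is vertical within about 0.02 rad. Descending to grasp at z≈118.

send_rows:
  series: "0.02 0.03 0.4 0 0 0; 0 0 0.5 0 0 0; 0 0 0.5 0 0 0; 0 0 0.4 0 0 0; 0 0 0.23 0 0 0"

```text
t: 9.43
eef_pos: [453.3, 323.0, 176.4]
tcp_rot: [3.141, 0.001, -0.156]
ft_force: [0.3, 0.1, 0.4]
opening: 0.599
grip_force: 0.0
```

send_rows:
  series: "0 0 0 0 0 0; 0 0 0 0 0 0"

```text
t: 9.68
eef_pos: [453.4, 323.9, 178.3]
tcp_rot: [-3.141, -0.001, -0.156]
ft_force: [-0.4, 0.2, 0.5]
opening: 0.6
grip_force: 0.0
```

send_rows:
  series: "0 0 0 0 0 0; 0 0 0 0 0 0; 0 0 0 0 0 0; 0 0 0 0 0 0"
  fingers: 0

```text
t: 10.18
eef_pos: [452.9, 324.0, 177.7]
tcp_rot: [-3.142, -0.0, -0.155]
ft_force: [-0.2, 0.6, 0.4]
opening: 0.238
grip_force: 0.0
```

send_rows:
  series: "0 -0.035 0 0 0 0; 0 0 0 0 0 0; 0 0 0 0 0 0; 0 0 0 0 0 0"

```text
t: 10.68
eef_pos: [453.3, 326.0, 177.6]
tcp_rot: [3.142, -0.0, -0.156]
ft_force: [0.7, -0.6, -0.1]
opening: 0.182
grip_force: 30.0
```

Gripped at 17.3 mm (18 mm handle). Lifting straight out and moving over the left end of the groove at (517.9,42.9).

send_rows:
  series: "0 0 -0.2 0 0 0; 0 0 -0.3 0 0 0; 0 0 -0.35 0 0 0; 0 0 -0.35 0 0 0; 0 0 -0.33 0 0 0"

```text
t: 11.3
eef_pos: [453.2, 325.9, 270.9]
tcp_rot: [-3.141, -0.001, -0.155]
ft_force: [-0.2, 0.0, -1.6]
opening: 0.183
grip_force: 30.0
```

send_rows:
  series: "0.15 0.4 0 0 0 0; 0.256 0.642 0 0 0 0; 0.256 0.642 0 0 0 0; 0.256 0.642 0 0 0 0; 0.256 0.642 0 0 0 0"

```text
t: 11.92
eef_pos: [495.4, 137.9, 270.3]
tcp_rot: [-3.142, -0.001, -0.155]
ft_force: [1.0, 1.2, -0.6]
opening: 0.183
grip_force: 30.0
```

send_rows:
  series: "0.256 0.642 0 0 0 0; 0.256 0.642 0 0 0 0; 0.106 0.243 0 0 0 0; 0 0 0 0 0 0; 0 0 0 0 0 0"

```text
t: 12.55
eef_pos: [517.4, 43.9, 269.5]
tcp_rot: [-3.142, 0.0, -0.155]
ft_force: [0.1, 0.2, -0.3]
opening: 0.185
grip_force: 30.0
```

```bash
python3 - <<'E'
from h import *
import pickle
s=env.state();print(s["eef_pos"],s["tcp_rot"])
for n in("wrist","scene"):
    c=cam(n);save(c,n+"4.png");pickle.dump(c,open(n+"4.pkl","wb"))
    p=np.array(s["eef_pos"]); print(n,proj(c,[p-[0,0,167.6],p-[0,0,120],p-[0,0,59]]))
a=cv2.imread("pics/scene4.png")[100:310,150:430];b=cv2.imread("pics/wrist4.png")[100:310,150:430]
cv2.imwrite("pics/pair4.png",cv2.resize(np.hstack([a,b]),(800,300)))
E
```

```text
[517.43762591  43.88731657 269.54887034] [-3.14151461e+00  1.00900217e-04 -1.54789460e-01]
wrist [[279.62671763 210.44189225]
 [279.43332292 229.3212062 ]
 [279.03653817 268.21836271]]
scene [[268.80299275 225.77751254]
 [268.20384936 208.86993438]
 [267.38701576 185.89080002]]
```

View pics/pair4.png

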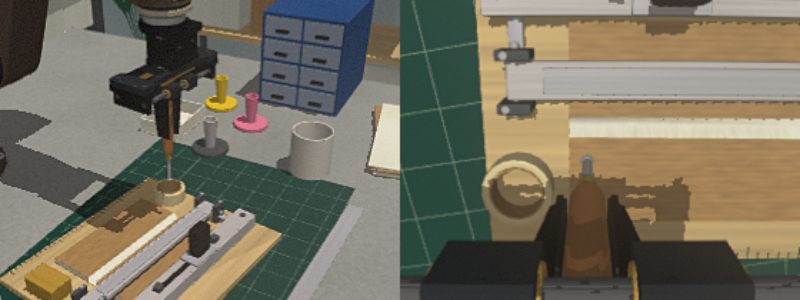

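The tip appears at (269,226) in the scene and (281,210) in the wrist view, as predicted for a straight hold. Lowering to just above the groove.

send_rows:
  series: "0.01 0 0.35 0 0 0; 0 0 0.4 0 0 0; 0 0 0.35 0 0 0; 0 0 0.15 0 0 0; 0 0 0 0 0 0"

```text
t: 13.28
eef_pos: [518.3, 43.3, 194.3]
tcp_rot: [3.141, 0.001, -0.155]
ft_force: [-0.6, -0.3, -0.7]
opening: 0.183
grip_force: 30.0
```

send_rows:
  series: "0 0 0.04 0 0 0; 0 0 0.04 0 0 0; 0 0 0 0 0 0"

```text
t: 13.65
eef_pos: [518.3, 42.8, 189.8]
tcp_rot: [3.142, -0.0, -0.156]
ft_force: [-0.2, -1.1, 0.2]
opening: 0.184
grip_force: 30.0
```

send_rows:
  series: "0 0 0.02 0 0 0; 0 0 0.017 0 0 0; 0 0 0 0 0 0"

```text
t: 14.02
eef_pos: [518.4, 42.8, 187.4]
tcp_rot: [3.142, -0.0, -0.155]
ft_force: [0.3, -0.0, -0.6]
opening: 0.185
grip_force: 30.0
```

send_rows:
  series: "0 0 0.017 0 0 0; 0 0 0 0 0 0"

```text
t: 14.28
eef_pos: [518.6, 42.8, 186.5]
tcp_rot: [-3.142, -0.001, -0.155]
ft_force: [1.9, -0.3, 0.8]
opening: 0.184
grip_force: 30.0
```

send_rows:
  series: "0 0 0.015 0 0 0; 0 0 0 0 0 0"

```text
t: 14.52
eef_pos: [518.8, 42.8, 185.7]
tcp_rot: [-3.142, -0.002, -0.155]
ft_force: [3.1, -0.1, 2.7]
opening: 0.187
grip_force: 30.0
```

send_rows:
  series: "0.02 0 0 0 0 0; 0 0 0 0 0 0"

```text
t: 14.78
eef_pos: [519.6, 42.6, 185.5]
tcp_rot: [3.142, -0.0, -0.155]
ft_force: [2.6, 0.2, 2.7]
opening: 0.188
grip_force: 30.0
```

send_rows:
  series: "0.01 0 0.01 0 0 0; 0 0 0 0 0 0"

```text
t: 15.02
eef_pos: [520.0, 42.6, 185.1]
tcp_rot: [3.142, 0.0, -0.155]
ft_force: [0.0, 0.1, 7.1]
opening: 0.184
grip_force: 30.0
```

Seated on both walls (Fx≈0, Fz≈7 N). I'll ease off a touch, start 3 mm further left to be sure, then draw at 40 mm/s.

send_rows:
  series: "0 -0.03 -0.003 0 0 0; 0 -0.02 0 0 0 0; 0 0 0 0 0 0"

```text
t: 15.4
eef_pos: [520.4, 45.2, 185.1]
tcp_rot: [3.141, 0.0, -0.155]
ft_force: [0.7, -3.3, 5.3]
opening: 0.187
grip_force: 30.0
```

send_rows:
  series: "0 0.05 0 0 0 0; 0 0.08 0 0 0 0; 0 0.08 0 0 0 0"

```text
t: 15.78
eef_pos: [518.5, 33.6, 185.2]
tcp_rot: [-3.141, 0.0, -0.156]
ft_force: [1.5, 5.0, 5.3]
opening: 0.184
grip_force: 30.0
```

send_rows:
  series: "0 0.083 0 0 0 0; 0 0.083 0 0 0 0; 0 0.083 0 0 0 0; 0 0.083 0 0 0 0; 0 0.083 0 0 0 0"

```text
t: 16.4
eef_pos: [514.6, 9.0, 185.2]
tcp_rot: [-3.14, 0.0, -0.156]
ft_force: [2.4, 6.4, 5.4]
opening: 0.182
grip_force: 30.0
```

send_rows:
  series: "0 0.083 0 0 0 0; 0 0.083 0 0 0 0; 0 0.083 0 0 0 0; 0 0.083 0 0 0 0; 0 0.083 0 0 0 0"

```text
t: 17.02
eef_pos: [510.7, -15.6, 185.1]
tcp_rot: [-3.14, 0.001, -0.156]
ft_force: [1.1, 6.6, 5.0]
opening: 0.187
grip_force: 30.0
```

send_rows:
  series: "0 0.083 0 0 0 0; 0 0.083 0 0 0 0; 0 0.083 0 0 0 0; 0 0.083 0 0 0 0; 0 0.083 0 0 0 0"

```text
t: 17.65
eef_pos: [506.8, -40.1, 185.1]
tcp_rot: [-3.14, 0.001, -0.156]
ft_force: [-0.0, 6.2, 5.7]
opening: 0.183
grip_force: 30.0
```

send_rows:
  series: "0 0.083 0 0 0 0; 0 0.083 0 0 0 0; 0 0.083 0 0 0 0; 0 0.083 0 0 0 0; 0 0.083 0 0 0 0"

```text
t: 18.27
eef_pos: [502.9, -64.7, 185.1]
tcp_rot: [-3.14, 0.001, -0.156]
ft_force: [1.1, 6.9, 6.4]
opening: 0.189
grip_force: 30.0
```

send_rows:
  series: "0 0.083 0 0 0 0; 0 0.083 0 0 0 0; 0 0.083 0 0 0 0; 0 0.083 0 0 0 0; 0 0.083 0 0 0 0"

```text
t: 18.9
eef_pos: [498.9, -89.2, 185.1]
tcp_rot: [-3.14, 0.001, -0.156]
ft_force: [1.6, 7.1, 6.5]
opening: 0.189
grip_force: 30.0
```

send_rows:
  series: "0 0.083 0 0 0 0; 0 0.083 0 0 0 0; 0 0.083 0 0 0 0; 0 0.083 0 0 0 0; 0 0.083 0 0 0 0"

```text
t: 19.52
eef_pos: [495.0, -113.7, 185.0]
tcp_rot: [-3.14, 0.002, -0.156]
ft_force: [0.9, 6.9, 7.2]
opening: 0.186
grip_force: 30.0
```

send_rows:
  series: "0 0.083 0 0 0 0; 0 0.083 0 0 0 0; 0 0.083 0 0 0 0; 0 0.083 0 0 0 0; 0 0.05 0 0 0 0"

```text
t: 20.15
eef_pos: [491.4, -136.4, 185.0]
tcp_rot: [-3.14, 0.002, -0.156]
ft_force: [1.4, 6.6, 7.5]
opening: 0.188
grip_force: 30.0
```

send_rows:
  series: "0 0 0 0 0 0"

```text
t: 20.27
eef_pos: [491.4, -136.8, 185.0]
tcp_rot: [-3.141, 0.002, -0.156]
ft_force: [-1.1, 0.6, 7.5]
opening: 0.186
grip_force: 30.0
```

send_rows:
  series: "0 0.06 0 0 0 0; 0 0 0 0 0 0; 0 0 -0.1 0 0 0; 0 0 -0.3 0 0 0; 0 0 -0.4 0 0 0"

```text
t: 20.9
eef_pos: [490.8, -140.5, 233.1]
tcp_rot: [-3.141, 0.003, -0.155]
ft_force: [0.3, 0.4, 0.2]
opening: 0.182
grip_force: 30.0
```

send_rows:
  series: "0 0 -0.4 0 0 0; 0 0 -0.22 0 0 0; 0 0 0 0 0 0"

```text
t: 21.28
eef_pos: [491.3, -140.7, 270.6]
tcp_rot: [3.141, -0.001, -0.155]
ft_force: [-0.0, 0.6, -1.0]
opening: 0.187
grip_force: 30.0
```

```bash
python3 - <<'E'
from h import *
import pickle
s=env.state();print(s["eef_pos"],s["tcp_rot"])
p=np.array(s["eef_pos"])
for n in("wrist","scene"):
    c=cam(n);save(c,n+"5.png");pickle.dump(c,open(n+"5.pkl","wb"))
    print(n,proj(c,[p-[0,0,167.6],p-[0,0,120],p-[0,0,59]]))
    print(c["R"] if n=="wrist" else "")
a=cv2.imread("pics/scene5.png")[130:340,100:380];b=cv2.imread("pics/wrist5.png")[100:310,150:430]
cv2.imwrite("pics/pair5.png",cv2.resize(np.hstack([a,b]),(800,300)))
d=np.array([453.3,326.0,0])-p; th=-.155
print("tool dx,dy",d[0]*np.cos(th)+d[1]*np.sin(th), d[0]*np.sin(th)-d[1]*np.cos(th))
# panel moved?
c=pickle.load(open("wrist5.pkl","rb"));o=pickle.load(open("w2.pkl","rb"))
E
```

```text
[ 491.31434969 -140.69998376  270.63287931] [ 3.14131137e+00 -7.67883126e-04 -1.55415620e-01]
wrist [[279.55261332 210.59709471]
 [279.36684188 229.45351409]
 [278.98586179 268.30577717]]
[[-1.54530849e-01 -9.87987802e-01  5.64654521e-04]
 [-9.44681891e-01  1.47924690e-01  2.92736077e-01]
 [-2.89303199e-01  4.47033356e-02 -9.56193114e-01]]
scene [[214.23971467 265.11822979]
 [211.96550297 246.79429951]
 [208.83132447 221.69457007]]

tool dx,dy -109.60780565580816 -455.23630628419255
```

View pics/pair5.png

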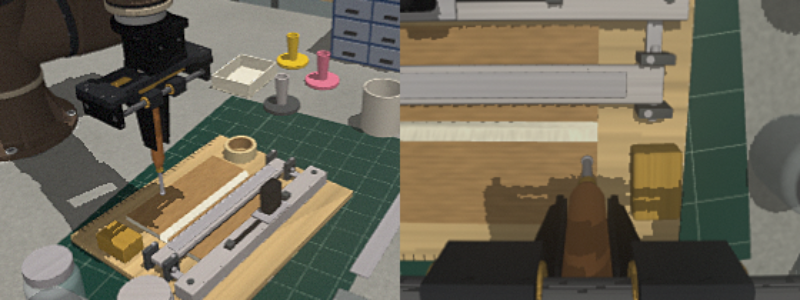

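Stylus is still straight in the grip, with the tip at (214,264) in the scene as predicted. Returning above the stand.

send_rows:
  series: "-0.16 -0.665 0 0 0 0; -0.16 -0.665 0 0 0 0; -0.16 -0.665 0 0 0 0; -0.16 -0.665 0 0 0 0; -0.16 -0.665 0 0 0 0"

```text
t: 22.0
eef_pos: [474.3, 65.1, 269.3]
tcp_rot: [3.141, 0.002, -0.156]
ft_force: [0.8, -0.5, -1.3]
opening: 0.184
grip_force: 30.0
```

send_rows:
  series: "-0.16 -0.665 0 0 0 0; -0.16 -0.665 0 0 0 0; -0.16 -0.665 0 0 0 0; -0.16 -0.665 0 0 0 0; -0.16 -0.665 0 0 0 0"

```text
t: 22.62
eef_pos: [457.8, 269.6, 269.1]
tcp_rot: [3.14, 0.002, -0.155]
ft_force: [1.2, -1.2, 0.1]
opening: 0.186
grip_force: 30.0
```

send_rows:
  series: "-0.16 -0.665 0 0 0 0; -0.067 -0.272 0 0 0 0; 0 0 0 0 0 0; 0 0 0 0 0 0; 0 0 0 0 0 0"

```text
t: 23.25
eef_pos: [453.8, 324.9, 270.3]
tcp_rot: [3.141, 0.0, -0.157]
ft_force: [0.4, 0.1, -0.2]
opening: 0.188
grip_force: 30.0
```

send_rows:
  series: "-0.01 -0.018 0.25 0 0 0; 0 0 0.35 0 0 0; 0 0 0.35 0 0 0; 0 0 0.3 0 0 0; 0 0 0.15 0 0 0"

```text
t: 23.88
eef_pos: [452.8, 326.7, 184.7]
tcp_rot: [3.14, 0.001, -0.156]
ft_force: [0.7, -0.6, 0.7]
opening: 0.186
grip_force: 30.0
```

send_rows:
  series: "0 0 0.03 0 0 0; 0 0 0.02 0 0 0; 0 0 0 0 0 0"

```text
t: 24.25
eef_pos: [453.2, 327.2, 183.6]
tcp_rot: [-3.141, -0.001, -0.156]
ft_force: [-0.5, -0.2, -0.9]
opening: 0.185
grip_force: 30.0
```

send_rows:
  series: "0 0.02 0.05 0 0 0; 0 0 0.03 0 0 0; 0 0 0 0 0 0"

```text
t: 24.62
eef_pos: [452.9, 325.9, 178.3]
tcp_rot: [3.141, 0.0, -0.156]
ft_force: [0.1, 0.0, -1.1]
opening: 0.184
grip_force: 30.0
```

send_rows:
  series: "0 0 0.015 0 0 0; 0 0 0 0 0 0"

```text
t: 24.88
eef_pos: [453.0, 326.0, 177.6]
tcp_rot: [-3.142, -0.0, -0.155]
ft_force: [-1.1, -0.2, 0.4]
opening: 0.188
grip_force: 30.0
```

send_rows:
  series: "0 0 0.012 0 0 0; 0 0 0 0 0 0"

```text
t: 25.12
eef_pos: [453.0, 326.0, 177.2]
tcp_rot: [-3.141, -0.001, -0.155]
ft_force: [-0.1, -0.6, 5.2]
opening: 0.181
grip_force: 30.0
```

send_rows:
  series: "0 0 0 0 0 0; 0 0 0 0 0 0; 0 0 0 0 0 0; 0 0 0 0 0 0"
  fingers: 0.6

```text
t: 25.62
eef_pos: [452.9, 325.9, 176.7]
tcp_rot: [3.141, 0.0, -0.155]
ft_force: [0.5, 1.0, 0.9]
opening: 0.546
grip_force: 0.0
```

send_rows:
  series: "0 0 -0.3 0 0 0; 0 0 -0.5 0 0 0; 0 0 -0.6 0 0 0; 0 0 -0.6 0 0 0; 0 0 0 0 0 0"

```text
t: 26.25
eef_pos: [453.4, 326.3, 299.2]
tcp_rot: [-3.139, -0.004, -0.155]
ft_force: [-0.4, -0.6, 0.4]
opening: 0.6
grip_force: 0.0
```

```bash
python3 - <<'E'
from h import *
import pickle
s=env.state();print(s["eef_pos"],s["tcp_rot"])
p=np.array(s["eef_pos"])
c=cam("wrist");save(c,"w6.png")
hsv=cv2.cvtColor(c["color"],cv2.COLOR_RGB2HSV)
m=np.zeros((420,560),bool);m[150:250,240:320]=1
m&=(hsv[...,0]<18)&(hsv[...,1]>90)&(hsv[...,2]>40)
y,x=np.nonzero(m);P=pts(c,np.c_[x,y])
for lo in range(80,170,15):
    k=(P[:,2]>lo)&(P[:,2]<lo+15)
    if k.any():print(lo,k.sum(),P[k].mean(0).round(1))
# grip location target: closed slide grip centre
g=np.array([614.8,-32.5,0]);d=g-p;th=-.155
print("tool dx,dy",d[0]*np.cos(th)+d[1]*np.sin(th), d[0]*np.sin(th)-d[1]*np.cos(th))
E
```

```text
[453.37671258 326.26346707 299.24746027] [-3.1387766  -0.00370621 -0.15535743]
80 49 [459.1 323.8  88.1]
95 58 [459.3 324.2 102.5]
110 68 [459.2 323.6 117.7]
125 77 [459.2 324.2 132.5]
140 91 [459.2 323.6 147.5]
155 337 [454.5 324.9 163.3]
tool dx,dy 214.87400897893423 329.5418991473515
```

View pics/w6.png

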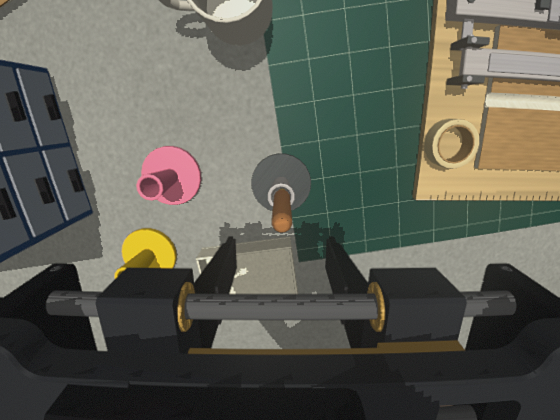

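The stylus stands upright in its stand at (282,205), released. Back to the clamp grip.

send_rows:
  series: "0.398 0.61 0 0 0 0; 0.398 0.61 0 0 0 0; 0.398 0.61 0 0 0 0; 0.398 0.61 0 0 0 0; 0.398 0.61 0 0 0 0"
  fingers: 0.8

```text
t: 26.92
eef_pos: [542.7, 125.3, 295.5]
tcp_rot: [3.141, 0.002, -0.155]
ft_force: [0.8, 0.0, -0.2]
opening: 0.799
grip_force: 0.0
```

send_rows:
  series: "0.398 0.61 0 0 0 0; 0.398 0.61 0 0 0 0; 0.398 0.61 0 0 0 0; 0.398 0.61 0 0 0 0; 0 0 0 0 0 0"

```text
t: 27.55
eef_pos: [614.7, -35.1, 294.9]
tcp_rot: [3.141, 0.002, -0.159]
ft_force: [-0.8, 0.5, 0.2]
opening: 0.8
grip_force: 0.0
```

send_rows:
  series: "0 0 0 0 0 0"

```text
t: 27.68
eef_pos: [613.8, -32.4, 295.7]
tcp_rot: [-3.141, 0.002, -0.156]
ft_force: [0.0, 0.6, 0.1]
opening: 0.797
grip_force: 0.0
```

send_rows:
  series: "0.01 0.01 0.5 0 0 0; 0 0 0.6 0 0 0; 0 0 0.6 0 0 0; 0 0 0.6 0 0 0; 0 0 0.42 0 0 0"

```text
t: 28.3
eef_pos: [613.9, -31.9, 131.9]
tcp_rot: [-3.142, 0.002, -0.154]
ft_force: [0.6, -1.1, -0.3]
opening: 0.803
grip_force: 0.0
```

send_rows:
  series: "0 0 0 0 0 0; 0 0 0 0 0 0; 0 0 0 0 0 0; 0 0 0 0 0 0; 0 0 0 0 0 0"
  fingers: 0

```text
t: 28.92
eef_pos: [614.9, -33.6, 134.2]
tcp_rot: [3.141, -0.001, -0.155]
ft_force: [-1.6, 0.8, 5.0]
opening: 0.357
grip_force: 30.0
```

send_rows:
  series: "0 0.1 0 0 0 0; 0 0.15 0 0 0 0; 0 0.15 0 0 0 0; 0 0.15 0 0 0 0; 0 0.15 0 0 0 0"

```text
t: 29.55
eef_pos: [608.4, -75.2, 134.2]
tcp_rot: [-3.141, -0.001, -0.156]
ft_force: [-0.4, 5.8, 6.6]
opening: 0.353
grip_force: 30.0
```

send_rows:
  series: "0 0.07 0 0 0 0; 0 0.06 0 0 0 0; 0 0.04 0 0 0 0; 0 0.03 0 0 0 0; 0 0 0 0 0 0"

```text
t: 30.18
eef_pos: [606.5, -87.0, 134.2]
tcp_rot: [-3.141, -0.001, -0.156]
ft_force: [-0.3, 2.5, 6.4]
opening: 0.36
grip_force: 30.0
```

send_rows:
  series: "0 0.03 0 0 0 0; 0 0.025 0 0 0 0; 0 0.02 0 0 0 0; 0 0 0 0 0 0"

```text
t: 30.68
eef_pos: [605.8, -91.4, 134.2]
tcp_rot: [-3.141, -0.001, -0.156]
ft_force: [-0.6, 3.4, 7.0]
opening: 0.355
grip_force: 30.0
```

send_rows:
  series: "0 0.015 0 0 0 0; 0 0.015 0 0 0 0; 0 0 0 0 0 0"

```text
t: 31.05
eef_pos: [605.6, -92.9, 134.2]
tcp_rot: [-3.141, -0.001, -0.156]
ft_force: [-1.3, 4.1, 6.0]
opening: 0.353
grip_force: 30.0
```

send_rows:
  series: "0 0.015 0 0 0 0; 0 0.015 0 0 0 0; 0 0 0 0 0 0"

```text
t: 31.42
eef_pos: [605.5, -93.3, 134.2]
tcp_rot: [-3.139, -0.001, -0.156]
ft_force: [3.4, 16.5, 6.5]
opening: 0.358
grip_force: 30.0
```

send_rows:
  series: "0 0.012 0 0 0 0; 0 0 0 0 0 0"

```text
t: 31.68
eef_pos: [605.5, -93.4, 134.2]
tcp_rot: [-3.139, -0.001, -0.156]
ft_force: [4.4, 21.9, 6.6]
opening: 0.352
grip_force: 30.0
```

Open stop reached: travel stalled with the force rising to 22 N. Releasing, rising and checking everything once.

send_rows:
  series: "0 0 0 0 0 0; 0 0 0 0 0 0; 0 0 0 0 0 0; 0 0 -0.3 0 0 0; 0 0 -0.6 0 0 0"
  fingers: 0.8

```text
t: 32.3
eef_pos: [604.7, -95.7, 188.1]
tcp_rot: [-3.142, 0.002, -0.156]
ft_force: [0.6, -0.1, 0.9]
opening: 0.785
grip_force: 0.0
```

send_rows:
  series: "0 0 -0.8 0 0 0; -0.5 0 -0.8 0 0 0; -0.7 0 -0.2 0 0 0; 0 0 0 0 0 0; 0 0 0 0 0 0"

```text
t: 32.92
eef_pos: [534.2, -84.6, 296.5]
tcp_rot: [3.141, -0.002, -0.156]
ft_force: [0.7, 0.3, -0.2]
opening: 0.801
grip_force: 0.0
```

```bash
python3 - <<'E'
from h import *
import pickle
s=env.state();print(s["eef_pos"],s["ft_force"])
c=cam("wrist");save(c,"w7.png");t=cam("top");save(t,"top7.png")
th=-.155;M=np.array([[np.cos(th),-np.sin(th)],[np.sin(th),np.cos(th)]])
v,u=np.mgrid[90:225,120:450];uv=np.c_[u.ravel(),v.ravel()];P=pts(c,uv);B=(P[:,:2]-[525.5,-49.5])@M
k=(P[:,2]>86)&(P[:,2]<98)&(abs(B[:,0]-85)<18);print("grip",cv2.minAreaRect(B[k].astype(np.float32)))
k=(P[:,2]>22)&(P[:,2]<27)&(B[:,0]<-32)&(B[:,0]>-40)&(abs(B[:,1])<112);print("panel y",np.percentile(B[k,1],[1,99]))
for y in(-80,0,80):
    q=(abs(B[:,1]-y)<6)&(B[:,0]>-50)&(B[:,0]<0)&(P[:,2]<21)&(P[:,2]>12);print(y,B[q,0].mean())
E
```

```text
[534.24897665 -84.56615696 296.48862168] [ 0.73430568  0.31825435 -0.19066162]
grip ((84.98279571533203, -31.213802337646484), (32.79219055175781, 23.4569091796875), 89.99000549316406)
panel y [-103.20934924  102.78800332]
-80 -22.216946054013537
0 -21.732423203685432
80 -21.149620826440202
```

View pics/w7.png

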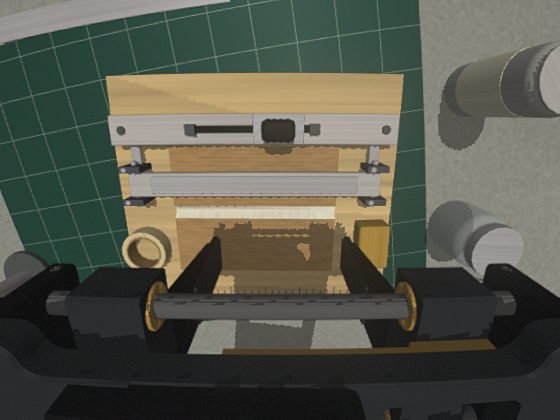

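The slide is at the open stop (grip y = -31.2, 60 mm from closed), and the panel, tape (145,250) and weight (373,243) have not moved. Handing in.

```bash
python3 -c "
from cell import env
print(env.job_done())"
```

```text
the job is handed in; nothing more can be done
None
```

The job is handed in with no verdict returned: the clamp was closed, the groove creased left to right at about 4 cm/s with roughly 5–7.5 N, the stylus stood back in its stand and released, and the clamp then slid to its open stop, in about 33 s with the panel unmoved.

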